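Cover the collets, then hold the blow-off guard open

TASK

Get the blow-off box ready for cleaning: first slide the aluminium cover fully home over the open compartment of the blue collet case, so that no chips fall among the collets, with the guard flap still down. Then lift the spring-shut yellow-framed guard flap of the grey box by its red bar to 60 degrees from shut (in line with the red pointer at its side) and keep holding it there with the gripper's fingers: it falls shut if let go, so finish while still holding it. Leave the other things on the bench and in the boxes where they are.

Things in the scene. Friction and masses are not known exactly. Their poses are not given: they have to be found in the camera images.
- collet_case: blue collet case fixed to the bench, 260 (x) x 130 (y) x 60 mm high; aluminium rails on its long sides reach 68 mm. Origin: centre of its underside; z up. Its -x half (roughly towards the robot) is an open compartment with two loose collets, its +x half is solid; the cover slides along its x axis.
- cover (a joint): slide of the cover, in m: 0 = compartment fully covered (end stop), growing to 0.110 as the cover moves along the case's +x axis off the compartment. It stays where it is left; about 1.5 N of friction.
- cover_grip (a point): grip point on the cover's upright black tab, 89 mm above the bench. The cover is a plate 118 x 118 x 4 mm, top face 65 mm above the bench; the tab in its middle is 12 mm thick along the case's x, 40 mm along its y, from 65 to 103 mm above the bench. Axes as collet_case. Cover shut: the point lies at x = -65 mm, y = 0 in the case's frame.
- blow_box: grey blow-off box fixed to the bench, open-topped, 190 (x) x 220 (y) x 100 mm high. Origin: centre of its underside; z up; front is -x (roughly towards the robot). Behind it, x = 95 to 155 mm, a block with a suction spigot 150 mm high. The flap on top is hinged at the far (+x) rim; a red pointer bar 110 mm long rises beside the hinge at y = +117 mm along the flap's 60 degree direction.
- flap (a joint): hinge of the guard flap, in rad: 0 = shut, lying level on the box; grows as its front edge rises and swings back towards +x; stop at 1.7. 60 degrees = 1.047. Weight and a spring pull it shut: an upward force at the bar of 1.5 to 3 N starts it, 5 to 7 N holds it at 60 degrees.
- flap_hinge (a point): middle of the hinge line, 103 mm above the bench, at x = +88 mm, y = 0 in the blow_box frame; the line is parallel to the box's y. Its axes turn with the flap: x along the panel (which runs to -x), y along the hinge line, z out of its upper face. Flap: clear panel in a yellow frame, 175 mm from hinge to front edge, 216 mm wide, 6 mm thick.
- flap_bar (a point): middle of the flap's red pull bar: round, 12 mm thick, 110 mm long, parallel to the hinge line, on two arms 50 mm either side of its middle. In the flap_hinge frame it lies at x = -215, z = +33 mm: 40 mm before the flap's front edge, 30 mm above its upper face; 136 mm above the bench when shut. The bar can turn between gripping fingers as the flap swings.
- collet0: bystander: steel collet, a 30 mm wide, 30 mm high cone, standing loose in the case's compartment. Origin: centre of its underside.
- collet1: bystander: brass-coloured collet, same shape, beside the other. Origin: centre of its underside.
- holder_in: bystander: steel tool holder standing loose inside the blow-off box, 60 mm wide, 70 mm high. Origin: centre of its underside.
- holder_out: bystander: dark steel tool holder standing on the bench, 60 mm wide, 85 mm high. Origin: centre of its underside.
- wrench: bystander: steel wrench lying on the bench, 200 mm long along its x axis. Origin: centre of its underside.
- brush: bystander: bench brush lying on the bench, 200 mm long along its x axis. Origin: centre of its underside.
- cleaner: bystander: white bottle with blue cap, 60 mm wide, 170 mm high. Origin: centre of its underside.
- mug: bystander: blue mug, 80 mm wide, 90 mm high. Origin: centre of its underside.

How it is judged:
By the outcome, as a careful person would: the job done as asked, in the order asked, and still so for the second after the job is handed in, while the arm keeps its last pose, push and grip.
It also fails if it takes over 59 s, if anything falls off the work surface, if the arm or the gripper's body presses on something with over 40 N, if the wrist force passes 120 N, or if a joint passes its speed limit or range.

ROBOT

A 6-joint arm with a two-finger parallel gripper is mounted at the origin on the work surface. World frame = base frame: x ahead of the robot, y to its left, z up, the work surface at z = 0. Lengths are in m, angles in rad, forces in N, time in s.
With the tool pointing down it reaches from about 0.15 to 0.775 m from the base axis. Payload 6.1 kg.
Tool frame: the origin (TCP) lies between the finger pads; the fingertips stand 11 mm ahead of it and the grasp point (between the pads) lies 8 mm behind it; z points along the fingers, y is the line along which they close (so a half turn about z gives the same grasp; the last joint's range is limited). The gripper opens to 85 mm and grips with 20 to 120 N. Pads are 22 mm wide; open, the fingers measure 114 mm over their backs; the gripper's body (76 mm by 85 mm) begins 54 mm behind the grasp point. The pads swing forward as they close: fully open they stand 13 mm farther back than shut.
Start: joints at [-1.34, 0.126, -0.04, 1.405, 0, 1.571], TCP at [0.12, -0.511, 0.242] pointing down, gripper open.
Joint ranges: [-2.72, 2.72], [-0.95, 1.95], [-1.27, 1.35], [-1.78, 2.02], [-1.46, 1.47], [-3.14, 3.14]. Speed limits (rad/s): [2.39, 2.39, 3.01, 3.14, 3.14, 3.14].

INTERFACE

Orientations are given as a rotation vector (axis times angle).
In Python, from cell import manip, jaws, cams, spotter, status gives the robot as it stands. The module is installed in compiled form; this text tells all that it offers. Calls block until the motion is done:
- manip.reach(position, orientation): joint-space move of the TCP to a pose.
- manip.move_straight(position, ori=None, vel=0.15): straight line of the TCP; ori=None keeps the orientation; vel is the mean speed in m/s.
- manip.movej(angles): joint-space move.
- jaws.open_gripper() and jaws.grasp(grip_force=None): open the fingers fully, or close them until they stop; grip_force is the grip in N (None keeps the last).
- manip.wait(seconds).
- manip.ik(position, orientation): joint angles nearest the present ones, or None.
- cams.capture(name): name is "scene" or "side" or "wrist"; returns (picture, depth): 420x560x3 uint8, blue, green, red; 420x560 float32, m along the optical axis (not along the pixel's ray), 0 where there is no reading.
- cams.get_calibration(name): a dict with "mtx" (3x3 intrinsics, pixels), "D" ([k1, k2, p1, p2, k3] as OpenCV has them; the pictures are not rectified), "world_from_camera" (4x4, takes a point from camera to world coordinates). Camera axes: x right, y down, z forward; pixel columns grow to the right and rows downward; lengths in m; the calibration is good to about 2 mm. A picture is of the moment at which its call begins: read the wrist's pose just before it. get_calibration takes no time and is no camera call; for the wrist camera it gives the pose at the moment of the call.
A pose or a line that the arm cannot do raises manip.PlanningError and nothing moves.
- manip.sign_off(): hands the job in; it is judged then, once.
Trained networks look in the newest picture that a camera, given by its name, has taken for a name from the list of things; names that differ only in an ending like _2 or _b are one class to them, and where a whole thing is asked for, a point or a joint stands for the part that bears it (a point fixed in the world has none). Each returns a list of dicts, best first, with "score" (0 to 1); they miss things now and then, are a little off and sometimes report something else, mostly with a low value. They report only what shows in the picture. A call takes as long as a camera call.
- spotter.masks_of(query, camera): "mask" (420x560 bool, what is visible of it) and "uv" ([column, row] in pixels, amid what is visible of it).
Readings, each from a call of its own:
- status.get_time_s(): time.
- status.get_joints(): joint angles.
- status.get_joint_velocities(): joint speeds.
- status.get_tau(): joint torques, N m.
- status.get_eef_pos(): TCP position.
- status.get_tool_rot(): TCP orientation.
- status.get_contact_force(): force on the tool from outside, world axes, zero at the start.
- status.get_wrist_torque(): the same for the moment, N m.
- status.get_width(): opening from 0.0 (shut) to 1.0 (fully open).
- status.get_gripper_force(): force on a finger pad.
Only numpy, scipy, OpenCV 4.12 (cv2) and the standard library are available. Lean on these libraries where they do the work, as an engineer would, in place of code of your own. Each camera call takes 0.05 s, during which the arm holds its last target. There are 200 camera calls.

## Working session

There is one attempt and no reset: what is moved stays moved. The work goes in short steps, each a Python script; the robot and the scene stay as the last script left them, time stands still between calls to the robot, and variables do not carry over. Pictures are saved under pics/ and viewed, at most 10 in all, crops included, and the job is handed in when it is done.

```bash
mkdir -p pics
cat > h.py <<'E'
import numpy as np, cv2
from cell import manip, jaws, cams, spotter, status
from scipy.spatial.transform import Rotation as R
def cloud(d,c):
    v,u=np.mgrid[0:420,0:560]
    p=cv2.undistortPoints(np.stack([u,v],-1).reshape(-1,1,2).astype(np.float32),c["mtx"],np.array(c["D"])).reshape(420,560,2)
    P=np.dstack([p[...,0]*d,p[...,1]*d,d]); T=np.array(c["world_from_camera"])
    P=P@T[:3,:3].T+T[:3,3]; P[d==0]=np.nan
    return P
E
python3 - <<'E'
from h import *
ims=[]
for n in ("scene","side"):
    c=cams.get_calibration(n); im,d=cams.capture(n); cv2.imwrite(f"pics/{n}0.png",im)
    P=cloud(d,c); np.save(n+".npy",P); np.save(n+"_im.npy",im)
    print(n,np.round(c["world_from_camera"],2).tolist())
    for q in ["collet_case","cover","cover_grip","blow_box","flap","flap_bar","holder_out","cleaner","mug","wrench","brush"]:
        r=spotter.masks_of(q,n)
        for x in r[:1]:
            m=x["mask"]; print(q,round(x["score"],2),np.round(x["uv"]),m.sum(),np.round(np.nanmedian(P[m],0),3),np.round(np.nanmin(P[m],0),3),np.round(np.nanmax(P[m],0),3))
            np.save(f"m_{n}_{q}.npy",m)
print(status.get_time_s())
E
```

```text
scene [[-0.31, 0.72, -0.62, 1.41], [0.95, 0.23, -0.21, 0.26], [-0.01, -0.65, -0.76, 1.23], [0.0, 0.0, 0.0, 1.0]]
cover 0.58 [334. 263.] 1228 [0.595 0.158 0.064] [0.528 0.094 0.056] [0.654 0.222 0.106]
blow_box 0.79 [214. 249.] 6261 [ 0.68  -0.188  0.103] [ 0.373 -0.342 -0.007] [ 0.785 -0.075  0.2  ]
flap 0.75 [217. 227.] 2944 [ 0.604 -0.215  0.105] [ 0.394 -0.376 -0.006] [ 0.715 -0.091  0.199]
flap_bar 0.87 [218. 227.] 2951 [ 0.605 -0.213  0.105] [ 0.373 -0.376 -0.006] [ 0.715 -0.089  0.2  ]
cleaner 0.9 [153. 194.] 600 [ 0.536 -0.478  0.089] [ 0.404 -0.602 -0.006] [ 0.555 -0.458  0.176]
mug 0.69 [432. 282.] 982 [0.584 0.45  0.051] [ 0.475  0.41  -0.005] [0.625 0.49  0.095]
wrench 0.79 [411. 217.] 203 [0.293 0.369 0.005] [ 0.231  0.292 -0.004] [0.345 0.441 0.014]
brush 0.84 [187. 182.] 447 [ 0.367 -0.446  0.014] [ 0.291 -0.522 -0.01 ] [ 0.42  -0.344  0.026]
side [[-0.91, -0.28, 0.29, 0.06], [-0.41, 0.66, -0.63, 0.88], [-0.01, -0.69, -0.72, 1.19], [0.0, 0.0, 0.0, 1.0]]
collet_case 0.62 [225. 263.] 3590 [0.551 0.167 0.059] [ 0.419  0.075 -0.004] [0.697 0.239 0.108]
cover 0.56 [218. 252.] 1063 [0.583 0.164 0.065] [0.522 0.094 0.058] [0.652 0.223 0.108]
cover_grip 0.73 [211. 253.] 1134 [0.583 0.164 0.065] [0.522 0.089 0.018] [0.657 0.226 0.108]
blow_box 0.66 [249. 182.] 4590 [ 0.619 -0.157  0.103] [ 0.467 -0.451 -0.009] [ 0.843 -0.072  0.201]
flap 0.96 [263. 172.] 2062 [ 0.598 -0.207  0.106] [ 0.467 -0.421 -0.009] [ 0.712 -0.081  0.201]
flap_bar 0.6 [259. 170.] 1939 [ 0.598 -0.209  0.106] [ 0.469 -0.421 -0.009] [ 0.706 -0.081  0.201]
holder_out 0.76 [215. 355.] 450 [0.425 0.452 0.041] [ 0.403  0.394 -0.007] [0.478 0.472 0.09 ]
cleaner 0.98 [308. 138.] 425 [ 0.511 -0.469  0.083] [ 0.486 -0.498  0.003] [ 0.543 -0.451  0.173]
mug 0.57 [166. 333.] 954 [0.584 0.45  0.05 ] [ 0.517  0.397 -0.002] [0.643 0.494 0.097]
wrench 0.71 [271. 355.] 473 [0.29  0.375 0.006] [ 0.231  0.282 -0.004] [0.353 0.458 0.015]
1.2
```

Run:
```python
from h import *
for n in ("scene","side"):
    P=np.load(n+".npy"); im=np.load(n+"_im.npy").astype(int); z=P[...,2]
    b,g,r=im[...,0],im[...,1],im[...,2]
    hsv=cv2.cvtColor(im.astype(np.uint8),cv2.COLOR_BGR2HSV).astype(int)
    red=((hsv[...,0]<8)|(hsv[...,0]>172))&(hsv[...,1]>130)&(hsv[...,2]>80)
    bx=(P[...,0]>.35)&(P[...,0]<.85)&(P[...,1]>-.4)&(P[...,1]<0)
    for nm,m in (("bar",red&bx&(z>.115)&(P[...,0]<.55)),("pointer",red&bx&(P[...,0]>.58))):
        p=P[m]; 
        if len(p)<5: print(n,nm,len(p));continue
        w=np.linalg.svd(p-p.mean(0),full_matrices=False)[2][0]
        t=(p-p.mean(0))@w
        print(n,nm,len(p),p.mean(0).round(4),np.median(z[m]).round(4),w.round(3),np.percentile(t,[0,2,98,100]).round(3), (np.median(p,0)).round(3))
    yel=(abs(hsv[...,0]-26)<8)&(hsv[...,1]>110)&bx&(abs(z-.106)<.008)
    p=P[yel][:,:2].astype(np.float32); print("flap rect",len(p),cv2.minAreaRect(p), p.mean(0))
    cv=(P[...,0]>.38)&(P[...,0]<.75)&(P[...,1]>.04)&(P[...,1]<.3)
    m=cv&(z>.08)&(z<.115); p=P[m].astype(np.float32); print("tab",len(p),p.mean(0),cv2.minAreaRect(p[p[:,2]>.099][:,:2]),np.percentile(z[m],98))
    bl=cv&(hsv[...,0]>95)&(hsv[...,0]<130)&(hsv[...,1]>100)&(abs(z-.06)<.006)
    p=P[bl][:,:2].astype(np.float32); print("case top",len(p),cv2.minAreaRect(p))
    m=cv&(z>.055)&(z<.072); p=P[m][:,:2].astype(np.float32); print("all top",len(p),cv2.minAreaRect(p))
```

```text
scene bar 88 [ 0.4863 -0.2346  0.1382] 0.1379 [-0.182  0.983  0.004] [-0.057 -0.051  0.051  0.053] [ 0.487 -0.234  0.138]
scene pointer 63 [ 0.6471 -0.0859  0.1532] 0.153 [ 0.495  0.091 -0.864] [-0.053 -0.051  0.052  0.053] [ 0.642 -0.086  0.153]
flap rect 589 ((0.6076098680496216, -0.21268051862716675), (0.18023821711540222, 0.21697916090488434), 11.318315505981445) [ 0.58565545 -0.21863428]Traceback (most recent call last):
  File "<stdin>", line 17, in <module>
cv2.error: OpenCV(4.12.0) /io/opencv/modules/imgproc/src/convhull.cpp:143: error: (-215:Assertion failed) total >= 0 && (depth == CV_32F || depth == CV_32S) in function 'convexHull'
```

View pics/scene0.png

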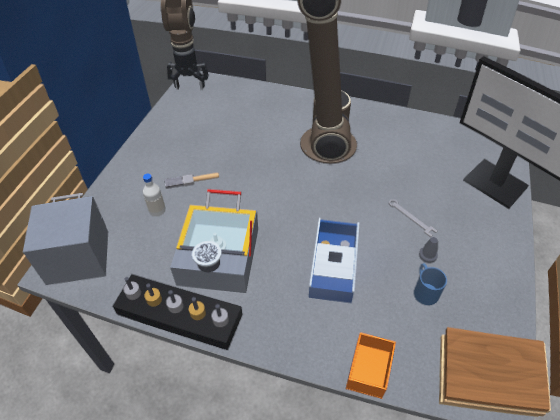

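View pics/side0.png

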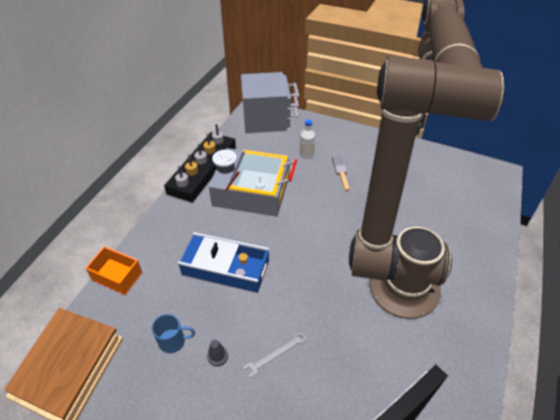

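Run:
```python
from h import *
for n in ("scene","side"):
    P=np.load(n+".npy").astype(np.float32); im=np.load(n+"_im.npy"); z=P[...,2]
    hsv=cv2.cvtColor(im,cv2.COLOR_BGR2HSV).astype(int)
    red=((hsv[...,0]<8)|(hsv[...,0]>172))&(hsv[...,1]>130)&(hsv[...,2]>80)
    bx=(P[...,0]>.35)&(P[...,0]<.85)&(P[...,1]>-.4)&(P[...,1]<0)
    p=P[red&bx&(z>.115)&(P[...,0]<.55)]
    w=np.linalg.svd(p-p.mean(0),full_matrices=False)[2][0]; print(n,"bar",len(p),p.mean(0).round(4),w.round(3))
    yel=(abs(hsv[...,0]-26)<8)&(hsv[...,1]>110)&bx&(abs(z-.106)<.008)
    print("flap",cv2.minAreaRect(P[yel][:,:2]))
    cv=(P[...,0]>.38)&(P[...,0]<.75)&(P[...,1]>.04)&(P[...,1]<.3)
    p=P[cv&(z>.08)&(z<.115)]; print("tab",len(p),p.mean(0).round(4),p.min(0),p.max(0))
    q=p[p[:,2]>.095][:,:2].copy(); print("tabtop",len(q),q.mean(0),cv2.minAreaRect(q) if len(q)>4 else '')
    m=cv&(hsv[...,1]<60)&(hsv[...,2]>150)&(z>.058)&(z<.072); print("alu",m.sum(),cv2.minAreaRect(P[m][:,:2].copy()))
    p=P[cv&(z>.05)&(z<.075)][:,:2].copy(); print("top",len(p),cv2.minAreaRect(p))
```

```text
scene bar 88 [ 0.4863 -0.2346  0.1382] [-0.182  0.983  0.004]Traceback (most recent call last):
  File "<stdin>", line 10, in <module>
cv2.error: OpenCV(4.12.0) /io/opencv/modules/imgproc/src/convhull.cpp:143: error: (-215:Assertion failed) total >= 0 && (depth == CV_32F || depth == CV_32S) in function 'convexHull'
```

```bash
cat > a.py <<'E'
from h import *
def mar(p): return cv2.minAreaRect(np.ascontiguousarray(p[:,:2],np.float32)) if len(p)>4 else None
for n in ("scene","side"):
    P=np.load(n+".npy").astype(np.float32); im=np.load(n+"_im.npy"); z=P[...,2]
    hsv=cv2.cvtColor(im,cv2.COLOR_BGR2HSV).astype(int)
    red=((hsv[...,0]<8)|(hsv[...,0]>172))&(hsv[...,1]>130)&(hsv[...,2]>80)
    bx=(P[...,0]>.35)&(P[...,0]<.85)&(P[...,1]>-.4)&(P[...,1]<0)
    p=P[red&bx&(z>.115)&(P[...,0]<.55)]
    w=np.linalg.svd(p-p.mean(0),full_matrices=False)[2][0]; print(n,"bar",len(p),p.mean(0).round(4),w.round(3))
    yel=(abs(hsv[...,0]-26)<8)&(hsv[...,1]>110)&bx&(abs(z-.106)<.008)
    print("flap",mar(P[yel]))
    cv=(P[...,0]>.38)&(P[...,0]<.75)&(P[...,1]>.04)&(P[...,1]<.3)
    p=P[cv&(z>.08)&(z<.115)]; print("tab",len(p),p.mean(0).round(4),p.min(0),p.max(0))
    q=p[p[:,2]>.095]; print("tabtop",len(q),q.mean(0),mar(q))
    m=cv&(hsv[...,1]<60)&(hsv[...,2]>150)&(z>.058)&(z<.072); print("alu",m.sum(),mar(P[m]))
    print("top",mar(P[cv&(z>.05)&(z<.075)]))
E
python3 a.py
```

```text
scene bar 88 [ 0.4863 -0.2346  0.1382] [-0.182  0.983  0.004]
flap ((0.6076098680496216, -0.21268051862716675), (0.18023821711540222, 0.21697916090488434), 11.318315505981445)
tab 100 [0.5908 0.1586 0.0961] [0.5771492  0.1380931  0.08000792] [0.5989478  0.17854306 0.10593628]
tabtop 62 [0.58964455 0.15821972 0.10141381] ((0.5892021059989929, 0.15867912769317627), (0.016373004764318466, 0.038944944739341736), 14.217545509338379)
alu 1345 ((0.5570591688156128, 0.15383464097976685), (0.2668379247188568, 0.13130304217338562), 8.532007217407227)
top ((0.5581226348876953, 0.15394657850265503), (0.2687964141368866, 0.13135643303394318), 8.453180313110352)
side bar 64 [ 0.4799 -0.2283  0.1404] [-0.18   0.984 -0.01 ]
flap ((0.6026187539100647, -0.2112521082162857), (0.16703130304813385, 0.22182872891426086), 11.4990234375)
tab 72 [0.5847 0.1634 0.0974] [0.5773644  0.13916554 0.08055135] [0.59346235 0.18153623 0.108111  ]
tabtop 51 [0.5851799  0.16195644 0.10188518] ((0.5860478281974792, 0.16062746942043304), (0.012206251733005047, 0.043348100036382675), 6.956765174865723)
alu 1361 ((0.5588563680648804, 0.15397274494171143), (0.26195767521858215, 0.13842660188674927), 9.036199569702148)
top ((0.5587509274482727, 0.1551588475704193), (0.26311245560646057, 0.13887381553649902), 8.119585990905762)
```

```bash
cat >> h.py <<'E'
def down(yaw):
    c,s=np.cos(yaw),np.sin(yaw); out=[]
    for k in (1,-1):
        y=np.array([c,s,0])*k; z=np.array([0,0,-1.]); out.append(R.from_matrix(np.column_stack([np.cross(y,z),y,z])).as_rotvec())
    return out
def best(pos,yaw):
    o=[(abs(np.array(q)-status.get_joints()).max(),r,q) for r in down(yaw) for q in [manip.ik(pos,r)] if q is not None]
    o.sort(key=lambda t:t[0]); print("ik",np.round(o[0][2],2)); return o[0][1]
E
python3 - <<'E'
from h import *
yaw=np.radians(8.5); tab=np.array([.5875,.1595])
p=status.get_eef_pos(); manip.move_straight([p[0],p[1],.35])
o=best([*tab,.2],yaw); manip.reach([*tab,.2],o)
c=cams.get_calibration("wrist"); im,d=cams.capture("wrist"); cv2.imwrite("pics/w1.png",im)
P=cloud(d,c); z=P[...,2]; cv=(P[...,0]>.38)&(P[...,0]<.75)&(P[...,1]>.04)&(P[...,1]<.3)
dark=im.max(2)<90
m=cv&(z>.095)&(z<.11)&dark
q=np.ascontiguousarray(P[m][:,:2],np.float32); print(len(q),cv2.minAreaRect(q) if len(q)>5 else 0)
print(status.get_time_s(),status.get_eef_pos(),status.get_contact_force())
E
```

```text
ik [0.27 0.29 0.07 1.35 0.   1.69]
654 ((0.5861793160438538, 0.15857744216918945), (0.009368684142827988, 0.03910449892282486), 8.17147159576416)
5.0333 [0.58774636 0.15867933 0.20023033] [1.172764   0.58931288 1.1534113 ]
```

View pics/w1.png

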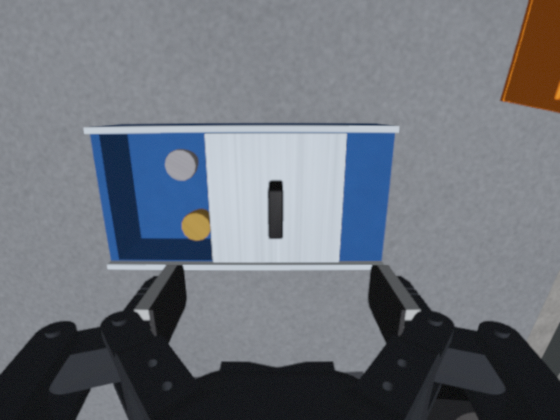

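The wrist view shows the tab at (275,210), the cover spanning columns 207–345, and the open compartment with both collets to its left.

Run:
```python
from h import *
yaw=np.radians(8.4); tab=np.array([.5862,.1586]); e=np.array([np.cos(yaw),np.sin(yaw)])
manip.move_straight([*tab,.083],ori=best([*tab,.083],yaw))
F0=status.get_contact_force(); print("pre",F0)
jaws.grasp(40); p0=np.array(status.get_eef_pos()); print("w",status.get_width(),status.get_gripper_force(),p0,status.get_contact_force())
for s in list(np.arange(.02,.081,.02))+list(np.arange(.084,.112,.002)):
    manip.move_straight([*(tab-e*s),.083],vel=.1 if s<.081 else .03)
    f=np.array(status.get_contact_force())-F0; p=status.get_eef_pos(); fx=f[:2]@e
    print(round(s,3),f.round(1),"travel",round((p0-p)[:2]@e,4))
    if fx>12: break
print(status.get_time_s())
```

```text
ik [ 0.26  0.32 -0.14  1.1   0.    1.69]
pre [ 0.24946579  0.80952816 -0.00428685]
w 0.12955052898333036 40.74545681476593 [0.58628577 0.1586534  0.08321521] [0.21209772 0.47739982 2.33315664]
0.02 [-2.1 -0.6  2.9] travel 0.0206
0.04 [-0.9 -1.7  4.5] travel 0.0402
0.06 [-1.4 -2.   4. ] travel 0.0601
0.08 [-0.7 -1.8  6.1] travel 0.0801
0.084 [-0.1 -2.6  5.5] travel 0.0837
0.086 [ 0.8 -2.3  5.7] travel 0.0858
0.088 [ 1.  -2.1  5.9] travel 0.088
0.09 [ 0.3 -2.4  6. ] travel 0.0901
0.092 [-0.  -1.7  6.5] travel 0.0922
0.094 [ 2.5 -2.2  4.6] travel 0.0938
0.096 [ 9.6 -1.3  0.2] travel 0.0939
0.098 [17.1 -0.7 -6.6] travel 0.094
10.0583
```

Run:
```python
from h import *
yaw=np.radians(8.4); tab=np.array([.5862,.1586]); e=np.array([np.cos(yaw),np.sin(yaw)])
t=tab-e*.0948
manip.move_straight([*t,.083],vel=.05); print(status.get_contact_force())
jaws.open_gripper(); manip.move_straight([*t,.2]); 
c=cams.get_calibration("wrist"); im,d=cams.capture("wrist"); cv2.imwrite("pics/w2.png",im)
P=cloud(d,c); z=P[...,2]; cv=(P[...,0]>.38)&(P[...,0]<.75)&(P[...,1]>.04)&(P[...,1]<.3)
m=cv&(z>.095)&(z<.11)&(im.max(2)<90)
print("tab",cv2.minAreaRect(np.ascontiguousarray(P[m][:,:2],np.float32)))
manip.move_straight([*t,.33],vel=.25)
b=np.array([.482,-.234]); y=np.radians(10.7); u=np.array([np.cos(y),np.sin(y)])
g=[*b,.30]; manip.reach(g,best(g,y))
c=cams.get_calibration("wrist"); im,d=cams.capture("wrist"); cv2.imwrite("pics/w3.png",im)
P=cloud(d,c); np.save("w3P.npy",P); z=P[...,2]; hsv=cv2.cvtColor(im,cv2.COLOR_BGR2HSV).astype(int)
red=((hsv[...,0]<8)|(hsv[...,0]>172))&(hsv[...,1]>130)&(hsv[...,2]>60)
m=red&(z>.12)&(z<.16)&(abs(P[...,0]-.48)<.05)&(P[...,1]<-.13); q=P[m]; print(len(q), np.percentile(q[:,2],[50,98]) if len(q) else 0)
if len(q)>5: print(cv2.minAreaRect(np.ascontiguousarray(q[:,:2],np.float32)),q.mean(0))
yel=(abs(hsv[...,0]-26)<8)&(hsv[...,1]>110)&(abs(z-.106)<.01); q=P[yel]; print(len(q),cv2.minAreaRect(np.ascontiguousarray(q[:,:2],np.float32)),np.median(q[:,2]))
print(status.get_eef_pos(),status.get_time_s(),status.get_contact_force())
a=cv2.resize(cv2.hconcat([cv2.imread("pics/w2.png"),im]),(800,300)); cv2.imwrite("pics/w23.png",a)
```

```text
[ 5.99604052 -0.92951025  3.47661723]
tab ((0.4930064082145691, 0.14459724724292755), (0.009829781018197536, 0.03905513510107994), 8.636013984680176)
ik [-0.45  0.15  0.12  1.54  0.    0.93]
1280 [0.1403919  0.14230642]
((0.4812227189540863, -0.23727154731750488), (0.010762855410575867, 0.10945986211299896), 11.018487930297852) [ 0.48078232 -0.23402103  0.14019942]
6848 ((0.6062159538269043, -0.2132662534713745), (0.175111323595047, 0.21741151809692383), 10.832995414733887) 0.10547323368140674
[ 0.48235215 -0.23302323  0.29999664] 14.1333 [0.37759441 0.46387951 0.27494357]
```

View pics/w23.png

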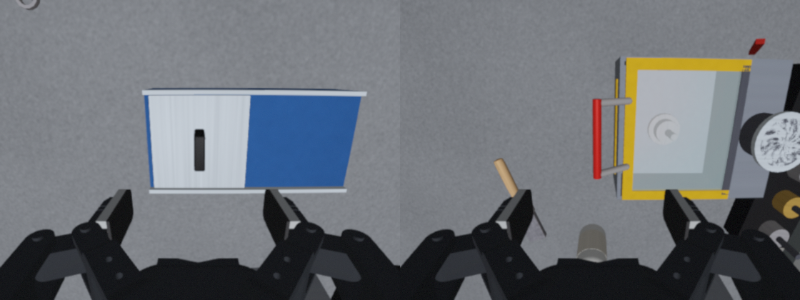

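The left view shows the cover home, with only the end-wall sliver visible at about (148,140). The right view shows the bar at (597,138) and the flap still shut.

Run:
```python
from h import *
y=np.radians(10.9); u=np.array([np.cos(y),np.sin(y)]); b=np.array([.4812,-.2365]); h=b+.215*u
def tcp(t):
    x=-.215*np.cos(t)+.033*np.sin(t); z=.215*np.sin(t)+.033*np.cos(t)
    return [*(h+u*x),.103+z-.008]
o=best(tcp(0),y)
assert all(manip.ik(tcp(t),o) is not None for t in np.linspace(0,1.1,12))
manip.move_straight([*b,.2],ori=o); manip.move_straight(tcp(0),vel=.1)
jaws.grasp(60); print("w",status.get_width(),status.get_contact_force())
for k in range(1,13):
    manip.move_straight(tcp(np.radians(5*k)),vel=.08); f=np.array(status.get_contact_force()); print(5*k,f.round(1),round(status.get_width(),3))
    if np.linalg.norm(f)>40: break
manip.wait(.5)
print(np.array(status.get_eef_pos())-tcp(np.radians(60)),status.get_contact_force(),status.get_time_s())
np.save("hinge.npy",h)
for n in ("scene","side"):
    c=cams.get_calibration(n); im,d=cams.capture(n); P=cloud(d,c); cv2.imwrite(f"pics/{n}1.png",im)
    np.save(n+"P1.npy",P); hsv=cv2.cvtColor(im,cv2.COLOR_BGR2HSV).astype(int)
    q=P-np.array([*h,.103]); X=q[...,:2]@u; Y=q[...,:2]@np.array([-u[1],u[0]]); Z=q[...,2]
    yel=(abs(hsv[...,0]-26)<8)&(hsv[...,1]>110)&(abs(Y)<.12)&(X>-.16)&(X<.05)&(Z>.02)&(Z<.2)
    a=np.polyfit(Z[yel],X[yel],1); print(n,yel.sum(),"slope angle",np.degrees(np.arctan2(1,-a[0])),a)
    red=((hsv[...,0]<8)|(hsv[...,0]>172))&(hsv[...,1]>130)&(hsv[...,2]>60)&(X>-.15)&(X<.06)&(Z>.0)
    pt=red&(Y>.105)&(Y<.13)&(Z<.115); 
    if pt.sum()>9: a=np.polyfit(Z[pt],X[pt],1); print("pointer",pt.sum(),np.degrees(np.arctan2(1,-a[0])),a)
    br=red&(abs(Y)<.06)&(Z>.15); print("bar",br.sum(),np.median(X[br]),np.median(Z[br]))
a=cv2.hconcat([cv2.imread(f"pics/{n}1.png")[130:330,150:350] for n in ("scene","side")]); cv2.imwrite("pics/f1.png",cv2.resize(a,(800,400)))
```

```text
ik [-0.46  0.17 -0.24  1.16  0.    0.92]
w 0.114484521596066 [ 1.17388679  1.00816413 -0.38277259]
5 [ 2.3 -1.  -5.7] 0.118
10 [ 0.9 -1.6 -4. ] 0.119
15 [-3.7 -1.8 -2.6] 0.112
20 [-6.1 -1.9 -0.3] 0.115
25 [-8.3 -1.6  1.8] 0.118
30 [-10.3  -1.7   4.5] 0.118
35 [-11.9  -2.5   7.2] 0.115
40 [-12.9  -2.4   9.4] 0.113
45 [-13.7  -1.6  12.5] 0.113
50 [-15.7  -1.2  16. ] 0.115
55 [-11.2  -0.6  16.1] 0.113
60 [-11.3  -1.6  17.9] 0.114
[-0.00161847 -0.0004967   0.00412214] [-11.63640901  -0.74207595  16.88464215] 21.6
scene 837 slope angle 59.73613765185405 [-0.58350704  0.00382359]
pointer 63 60.301518176865365 [-0.57035481  0.00443834]
bar 89 -0.07552555260640785 0.20498594495635192
side 134 slope angle 59.12415818318727 [-0.59791513  0.00293609]
pointer 26 59.39755580533779 [-0.59145593  0.00068224]
bar 49 -0.08031806315368342 0.20605122636811912
```

View pics/f1.png

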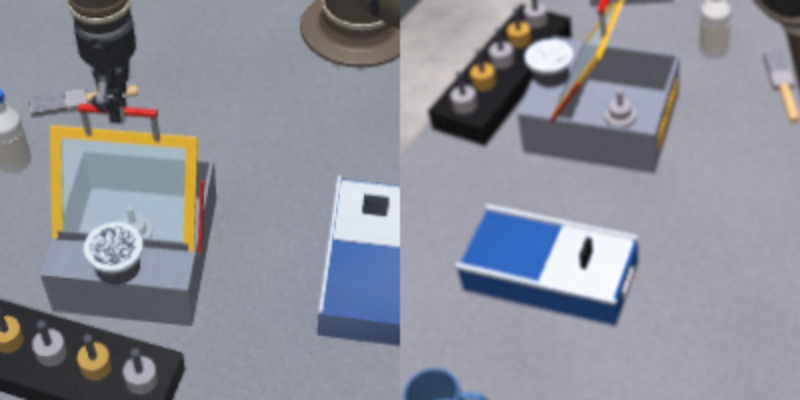

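The picture shows the flap's frame in line with the red pointer at (202,215), the bar held at (115,110) by the fingers, and the cover home. The flap measures about 0.3–0.6° below the pointer, so I'm handing it in.

```bash
python3 -c "
from h import *
print(status.get_width(),status.get_gripper_force(),status.get_time_s()); print(manip.sign_off())"
```

```text
0.1122271288507129 61.93860411643982 21.7
the job is handed in; nothing more can be done
None
```

The job is handed in: the cover was pushed home to its end stop with the flap still down, then the flap was lifted to about 59.5° (within about 0.6° of the red pointer), and the gripper is still holding it by the red bar, 21.7 s in.

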